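Load two sample cassettes into a spring-loaded magazine

ROBOT

A 6-joint arm with a two-finger parallel gripper is mounted at the origin on the work surface. World frame = base frame: x ahead of the robot, y to its left, z up, the work surface at z = 0. Lengths are in m, angles in rad, forces in N, time in s.
With the tool pointing down it reaches from about 0.325 to 0.85 m from the base axis. Payload 15.5 kg.
Tool frame: the origin (TCP) lies at the very end of the fingers, on their centre line; the grasp point (between the pads) lies 19 mm behind it; z points along the fingers, x is the direction in which the jaws open and shut, and the axes are right-handed (so a half turn about z gives the same grasp; the last joint's range is limited). The gripper opens to 91 mm and grips with 3 to 60 N. Pads are 32 mm wide; open, the fingers measure 118 mm over their backs; the gripper's body (76 mm by 178 mm) begins 60 mm behind the grasp point.
Start: joints at [1.244, 0.494, 1.345, -0, 1.302, -0.096], TCP at [0.144, 0.608, 0.187] pointing down, gripper open.
Joint ranges: [-2.91, 2.91], [-0.82, 2.16], [0.22, 2.67], [-1.22, 4.37], [0.12, 2.79], [-3.08, 3.08]. Speed limits (rad/s): [1.89, 1.89, 2.57, 3.01, 3.01, 3.01].

INTERFACE

Orientations are given as a 3x3 rotation matrix whose columns are the frame's x, y, z axes.
In Python, from plant import sensors, viewer, job, finder gives the robot as it stands. The module is installed in compiled form; this text tells all that it offers.
- The arm moves only by the shell command python3 -m jog 'ROWS' [FORCE]. ROWS is text: rows parted by semicolons, each of 7 numbers parted by spaces: the turn, a rotation vector about the world's x, y, z in units of 5 degrees (1.0 is 5 degrees), then the shift along the world's x, y, z in mm, then the closure in counts, from 0 (fully open) to 255 (shut). A call has 1 to 8 rows; each row is the pose to reach, as a shift and turn from the pose commanded when the call began; what a row does not reach only later rows make up. A row lasts 1/8 s, in which the tool goes at most 62.5 mm and 10.7 degrees, less where a joint would pass 70% of its speed; a pose out of reach is approached as far as the arm can. A call with a gripper value outside its range is refused whole. The fingers move at their own pace and stop on an object; FORCE is the grip in N (left out, the last holds). Time passes only in rows, so rows that repeat a pose let the fingers close. It gives the time, the measured TCP pose, the force and the opening at its end, in the units of the state.
- sensors.read_state(): the state, without advancing time (a new reading comes with each control period).
- viewer.camera(name): name is "side" or "top"; returns a dict with "image" (480x640x3 uint8, red, green, blue), "K" (3x3 intrinsics, pixels), "origin" and "orientation" of the camera in the world. Camera axes: x right, y up, looking along -z (the intrinsics and any distortion apply to the point x, -y, -z); pixel columns grow to the right and rows downward; lengths in m; the calibration is good to about 2 mm. A picture is of the moment at which its call begins. There is no depth.
- job.hand_in(): hands the job in, once; it reports no verdict.
Trained networks look in a picture, given as the dict that the camera call returned (one of the last four; its "shot" number tells which), for a name from the list of things; names that differ only in an ending like _2 or _b are one class to them, and where a whole thing is asked for, a point or a joint stands for the part that bears it (a point fixed in the world has none). Each returns a list of dicts, best first, with "conf" (0 to 1); they miss things now and then, are a little off and sometimes report something else, mostly with a low value. They report only what shows in the picture. A call takes as long as a camera call.
- finder.spot_in(target, picture): "at" ([x, y, z] in m, in world coordinates, good to about 4 mm: the middle of the surface that is visible of it).
The state is a dict: "time": time; "joint_pos": joint angles; "qd": joint speeds; "joint_torque": joint torques, N m; "ee_pos": TCP position; "ee_rot": TCP orientation; "wrist_force": force on the tool from outside, world axes, zero at the start; "moment": the same for the moment, N m; "opening": finger opening in m.
Only numpy, scipy, OpenCV 4.12 (cv2) and the standard library are available. Lean on these libraries where they do the work, as an engineer would, in place of code of your own. Each camera call takes 0.05 s, during which the arm holds its last target.

TASK

Load both sample cassettes into the autosampler's spring-loaded magazine, one after the other: lay each one flat, ports up, in the mouth and push it down past the two sprung lips until they snap shut over it and hold it, then let go. Push gently, with less than about 20 N: do not press the stack hard against the bottom of the magazine, or it is damaged. Do not shove the other things on the bench.

Things in the scene. Friction and masses are not known exactly. Their poses are not given: they have to be found in the camera images.
- cradle: Grey cradle fixed to the bench, 124 (x) x 82 (y), walls 32 high. Origin: centre of its underside on the bench. The aluminium magazine stands in it, centred and turned with it: a well for two stacked cassettes, 72 (x) x 42 (y) inside. Its height is set by hand and NOT measured: the lips' undersides lie anywhere from 58 to 86 mm above the bench. The lips are at the two x ends.
- well_axis (a point): Point on the magazine's upright axis, 32 mm above the bench, over the cradle's origin; axes as the cradle's. The well is four corner posts 4 thick, its long sides open in the middle over 48 mm, so that fingers can straddle a cassette. The posts rise straight to 10 mm above the lips' undersides, then flare outward by 4.5 mm over the last 12 mm to guide a cassette in.
- follower (a joint): The black sprung platform in the well. 0 = up, level with the lips' undersides (empty magazine); grows in m as it is pushed down: 0.018 with one cassette held under the lips, 0.036 with two, hard stop at 0.0385 (so only 2.5 mm past fully loaded). Its spring pushes up with about 4 N at 0 and 10 N at the stop.
- lip_1 (a joint): Steel retaining lip at the +x end of the mouth, 18 wide. 0 = shut (sprung 5 mm into the well), grows to 0.008 m as it is wedged outward. Its top slopes steeply into the well; its flat underside lets nothing back out. Wedging both lips open takes about 8 N down; they snap shut over a cassette once its top is below their undersides.
- lip_2 (a joint): The same lip at the -x end of the mouth. A cassette laid on the two shut lips rests with its underside about 8 mm above the lips' undersides, so it is pushed down about 26 mm from there, its top ending just below the lips' undersides.
- cassette_a_centre (a point): A closed white plastic sample cassette, a plain block 70 long (its x) x 40 wide (its y) x 18 high (its z), about 60 g, with a row of five grey ports on its upper face. This point is its centre, 9 mm above its underside. Either end may go first; it starts flat, ports up, on the rubber mat.
- cassette_b_centre (a point): The second, identical closed white plastic sample cassette, a plain block 70 long (its x) x 40 wide (its y) x 18 high (its z), about 60 g, with a row of five grey ports on its upper face. This point is its centre, 9 mm above its underside. Either end may go first; it starts flat, ports up, on the rubber mat.
- mat: Black rubber mat fixed to the bench, 170 (x) x 250 (y) x 4 thick, on which both cassettes start. Origin: centre of its underside.
- bottle: Bystander: glass bottle with a blue cap, 70 across, 140 high, upright. Origin: centre of its underside.
- jar: Bystander: small amber jar with a white lid, 44 across, 45 high. Origin: centre of its underside.
- wrench: Bystander: steel wrench 160 long lying flat along its x. Origin: underside, mid-length.
- vial_rack: Bystander: grey block 120 x 70 x 30 with small vials standing up to 44 high. Origin: centre of its underside.

How it is judged:
On the way:
1. one cassette is held under the shut lips, let go, before the other is loaded (value of joint follower between 0.0165 and 0.021 m and value of joint each of lip_1, lip_2 below 0.002 m and contact force between each of the arm, the fingers and cassette_a below 0.3 N and contact force between each of the arm, the fingers and cassette_b below 0.3 N and ((horizontal distance between cassette_a_centre and cradle below 0.005 m and angle between cassette_a_centre's own z axis and vertical below 0.08 rad) or (horizontal distance between cassette_b_centre and cradle below 0.005 m and angle between cassette_b_centre's own z axis and vertical below 0.08 rad))), for 0.2 s.
At the end, for the whole second after the job is handed in: Both cassettes lie in the magazine, within 5 mm of its axis and level within 0.08 rad, ports up and at rest, held down by the shut lips (each within 2 mm of shut; platform at 34.5 to 38 mm) (value of joint follower between 0.0345 and 0.038 m and value of joint each of lip_1, lip_2 below 0.002 m and horizontal distance between each of cassette_a_centre, cassette_b_centre and cradle below 0.005 m and angle between each of cassette_a_centre, cassette_b_centre's own z axis and vertical below 0.08 rad and linear speed of each of cassette_a, cassette_b below 0.01 m/s); the robot touches nothing.
It fails at once if the stack is pressed together with more than 25 N (contact force between cassette_a and cassette_b above 25 N).
It fails at once if the magazine is pushed or wedged with more than 60 N (contact force between any of cassette_a, cassette_b, the arm, the fingers and magazine above 60 N).
It fails at once if a bystander is shoved by more than 20 mm (distance of any of bottle, jar, wrench, vial_rack from where it was at the start of the episode above 0.02 m).
It also fails if it takes over 72 s, if anything falls off the work surface, if the arm or the gripper's body presses on something with over 40 N, if the wrist force passes 120 N, or if a joint passes its speed limit or range.

## Working session

There is one attempt and no reset: what is moved stays moved. The work goes in short steps, Python scripts to look and compute and a shell command to move; the robot and the scene stay as the last step left them, time stands still between calls to the robot, and variables do not carry over. Pictures are saved under pics/ and viewed, and the job is handed in when it is done.

```bash
mkdir -p pics; python3 - <<'E'
from plant import sensors, viewer, finder
import cv2,numpy as np
s=sensors.read_state(); print(s['time'],s['ee_pos'],s['ee_rot'],s['wrist_force'],s['opening'])
for n in ("top","side"):
    p=viewer.camera(n); cv2.imwrite(f"pics/{n}0.png",p["image"][:,:,::-1])
    print(n,p["K"],p["origin"],p["orientation"],[k for k in p])
    for t in ("cassette_a_centre","cradle","lip_1","follower","mat","bottle","jar","wrench","vial_rack"):
        print(t,[(np.round(d["at"],4).tolist(),round(d["conf"],2)) for d in finder.spot_in(t,p)])
E
```

```text
0.0 [0.14345236 0.60788377 0.18625216] [[ 2.29748194e-01  9.73250030e-01 -3.84043201e-04]
 [ 9.73249357e-01 -2.29748488e-01 -1.14951880e-03]
 [-1.20700255e-03 -1.09669931e-04 -9.99999266e-01]] [-0.32452583  1.12719184 -1.16829085] 0.09084290133581238
top [[443.17818397   0.         320.39088808]
 [  0.         443.17818397 242.62374239]
 [  0.           0.           1.        ]] [ 0.42678902 -0.01338898  1.17042696] [[ 0.00721499  0.99329425 -0.11538834]
 [-0.9999573   0.00783306  0.00490388]
 [ 0.00577484  0.11534804  0.99330835]] ['image', 'K', 'origin', 'orientation', 'shot']
cassette_a_centre [([0.5406, 0.0974, 0.023], 0.85), ([0.5326, 0.2089, 0.0207], 0.56)]
cradle [([0.5554, -0.1622, 0.0317], 0.64)]
lip_1 [([0.5925, -0.1794, 0.0784], 0.58), ([0.5198, -0.1777, 0.0816], 0.46)]
follower [([0.5521, -0.1772, 0.0729], 0.85), ([0.5551, -0.16, 0.0335], 0.67), ([0.5413, -0.432, 0.0334], 0.61)]
mat [([0.5012, 0.1518, 0.0028], 0.63)]
bottle [([0.7318, -0.0266, 0.096], 0.65), ([0.5344, 0.2078, 0.0188], 0.16)]
jar [([0.4012, 0.0093, 0.0481], 0.61)]
wrench [([0.5274, 0.447, 0.0049], 0.98)]
v
[... 171 characters left out ...]
  0.           0.           1.        ]] [ 0.43237143 -1.04048685  0.73249551] [[ 0.99062673  0.08450377 -0.10732099]
 [-0.13566664  0.51713242 -0.84508498]
 [-0.01591371  0.85172365  0.52374954]] ['image', 'K', 'origin', 'orientation', 'shot']
cassette_a_centre [([0.5415, 0.0897, 0.0241], 0.87), ([0.4903, 0.132, 0.0075], 0.16)]
cradle [([0.7399, -0.0426, 0.0718], 0.6), ([0.5542, -0.2183, 0.0221], 0.56)]
lip_1 [([0.7408, -0.042, 0.0715], 0.46)]
follower [([0.5537, -0.1789, 0.0714], 0.82)]
mat [([0.4904, 0.1292, 0.0042], 0.56)]
bottle [([0.7379, -0.0404, 0.0689], 0.89)]
jar [([0.3987, -0.0009, 0.03], 0.91)]
wrench [([0.5246, 0.4405, 0.0025], 0.68)]
vial_rack [([0.543, -0.4531, 0.0376], 0.74)]
```

View pics/top0.png

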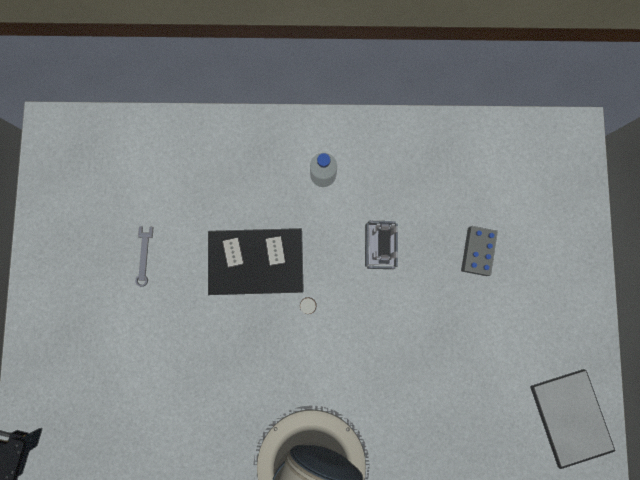

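View pics/side0.png

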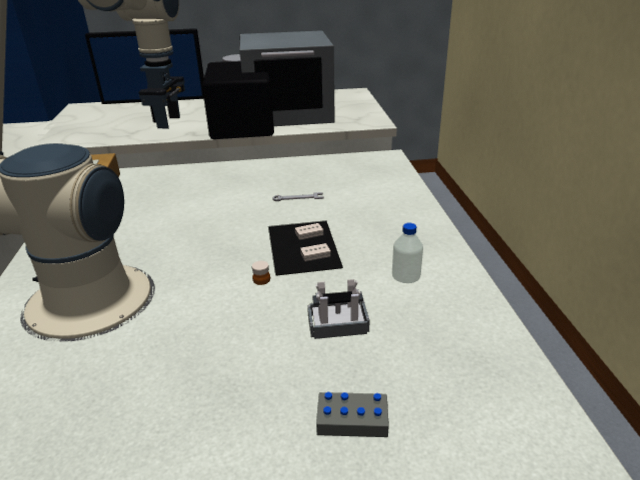

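```bash
cat > h.py <<'E'
import numpy as np,cv2
def ray(p,u,v,z):
    K=np.array(p["K"]);R=np.array(p["orientation"]);o=np.array(p["origin"])
    d=np.linalg.inv(K)@[u,v,1]; d=R@[d[0],-d[1],-d[2]]
    return o+d*(z-o[2])/d[2]
def proj(p,X):
    K=np.array(p["K"]);R=np.array(p["orientation"]);o=np.array(p["origin"])
    c=(np.atleast_2d(X)-o)@R; c=c*[1,-1,-1]; q=c@K.T; return q[:,:2]/q[:,2:]
def box(c,yaw,lx,ly,z):
    a=np.array([[1,1],[-1,1],[-1,-1],[1,-1]])*[lx/2,ly/2]
    r=np.array([[np.cos(yaw),-np.sin(yaw)],[np.sin(yaw),np.cos(yaw)]])
    return np.c_[a@r.T+c,np.full(4,z)]
E
python3 - <<'E'
from plant import viewer
from h import *
p=viewer.camera("top"); q=viewer.camera("side")
im=p["image"]; 
m=((im.min(2)>130)).astype(np.uint8); m[:232]=0;m[290:]=0;m[:,:212]=0;m[:,298:]=0
n,l,st,ce=cv2.connectedComponentsWithStats(m)
for i in range(1,n):
    if st[i,4]<100: continue
    pts=np.argwhere(l==i)[:,::-1]
    W=np.array([ray(p,u,v,.022)[:2] for u,v in pts])
    r=cv2.minAreaRect((W*1000).astype(np.float32)); c=W.mean(0)
    h=(cv2.convexHull((W*1000).astype(np.float32)))
    C=np.cov((W-c).T); w,V=np.linalg.eigh(C); print(st[i],r,c,np.sqrt(12*w),np.degrees(np.arctan2(V[1,1],V[0,1])))
def crop(pp,x0,y0,x1,y1,f,name):
    cv2.imwrite(name,cv2.resize(pp["image"][y0:y1,x0:x1,::-1],None,fx=f,fy=f,interpolation=cv2.INTER_CUBIC))
crop(p,350,205,420,285,7,"pics/c1.png"); crop(p,205,225,305,300,7,"pics/c2.png"); crop(q,295,265,385,345,7,"pics/c3.png");crop(q,265,215,345,275,9,"pics/c4.png")
E
```

```text
[266 237  19  28 363] ((539.5595092773438, 99.19367980957031), (68.04837036132812, 38.4277458190918), 10.017583847045898) [0.539395   0.09920402] [0.03986201 0.06885373] -169.70522773055404
[223 238  20  29 365] ((534.5487060546875, 209.3372802734375), (68.23584747314453, 38.39179229736328), 13.38370132446289) [0.53449779 0.20930988] [0.039926   0.06926127] -167.05798897669584
```

View pics/c1.png

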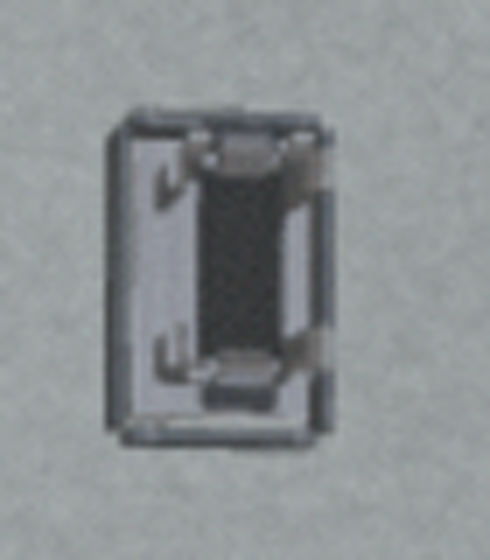

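View pics/c2.png

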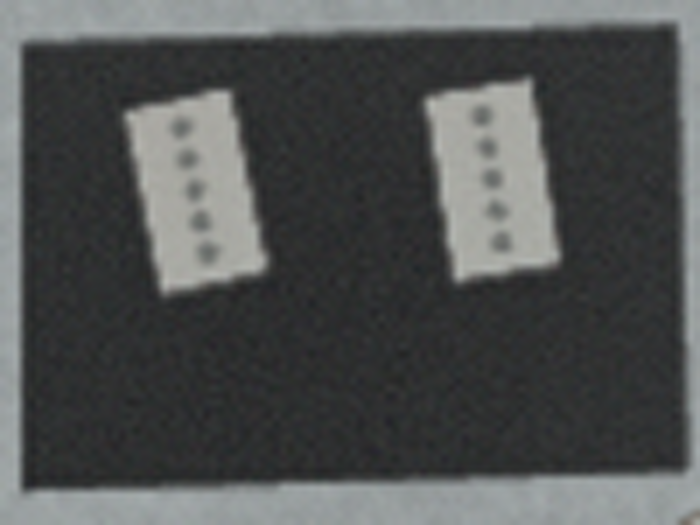

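View pics/c3.png

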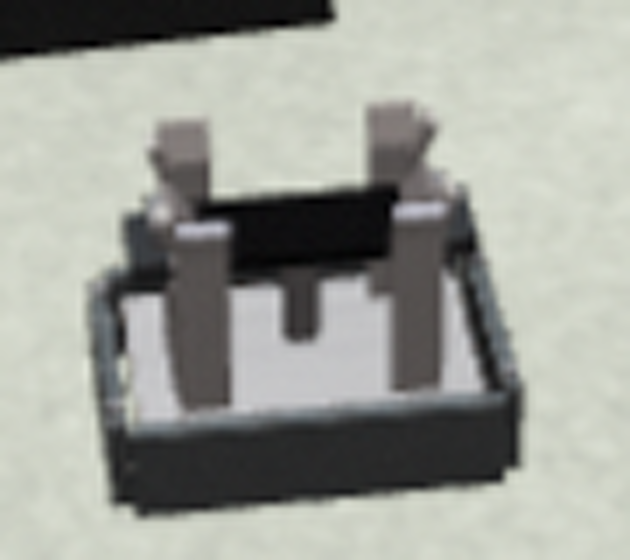

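```bash
python3 - <<'E'
from plant import viewer
from h import *
p=viewer.camera("top"); q=viewer.camera("side")
def ov(pp,c,yaw,L,x0,y0,x1,y1,f,name):
    im=cv2.resize(pp["image"][y0:y1,x0:x1,::-1],None,fx=f,fy=f,interpolation=cv2.INTER_CUBIC)
    def poly(B,col):
        u=(proj(pp,B)+.5-[x0,y0])*f; cv2.polylines(im,[np.round(u*16).astype(np.int32)],True,col,1,cv2.LINE_AA,4)
    poly(box(c,yaw,.124,.082,0),(0,0,255)); poly(box(c,yaw,.124,.082,.032),(0,255,0))
    poly(box(c,yaw,.080,.050,L+.010),(0,255,255)); poly(box(c,yaw,.089,.059,L+.022),(255,255,0)) 
    poly(box(c,yaw,.072,.042,L),(255,0,255))
    cv2.imwrite(name,im)
c=np.array([.554,-.176])
for L in (.07,):
    ov(p,c,0.0,L,350,205,415,275,9,"pics/o1.png"); ov(q,c,0.0,L,295,265,385,345,7,"pics/o2.png")
E
```

```text
(no output)
```

View pics/o1.png

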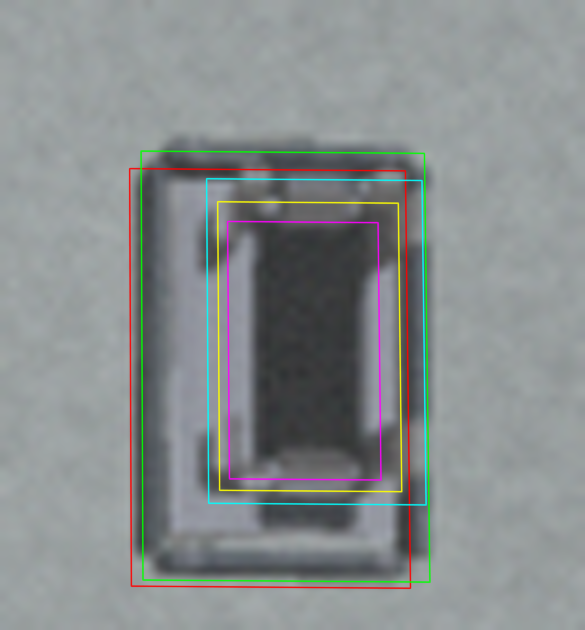

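View pics/o2.png

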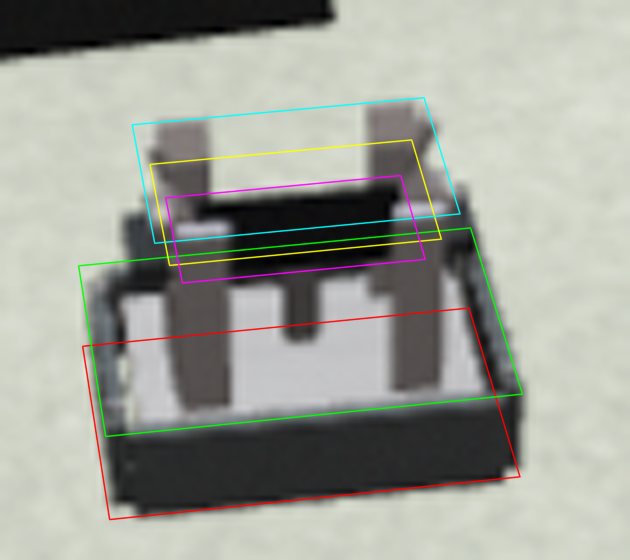

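```bash
python3 - <<'E'
from plant import viewer
from h import *
ims=[];
for i in range(4):
    p=viewer.camera("top"); ims.append(p["image"].astype(float).mean(2))
q=viewer.camera("side")
g=np.mean(ims,0)
def cross(line,thr,first=True):
    k=np.where((line[:-1]>=thr)&(line[1:]<thr))[0]
    return None if len(k)==0 else k[0]+(line[k[0]]-thr)/(line[k[0]]-line[k[0]+1])
def fit(name,pts,z,pp):
    W=np.array([ray(pp,u,v,z)[:2] for u,v in pts]); c=np.median(W,0)
    vx,vy,x0,y0=cv2.fitLine(W.astype(np.float32),cv2.DIST_HUBER,0,.001,.01).ravel()
    print(name,len(W),"mid",c.round(4),"dir deg",np.degrees(np.arctan2(vy,vx)).round(2))
thr=130
print(g[245,355:410].round().astype(int)); print(g[210:280,385].round().astype(int))
L=[];Rr=[]
for v in range(226,262):
    x=cross(g[v,355:380],thr);  
    if x is not None:L.append((355+x,v))
    x=cross(g[v,385:410][::-1],thr)
    if x is not None:Rr.append((409-x,v))
fit("left base(y max)",L,0,p); fit("right rim(y min)",Rr,.032,p)
T=[];B=[]
for u in range(372,392):
    x=cross(g[208:235,u],thr); 
    if x is not None:T.append((u,208+x))
    x=cross(g[255:282,u][::-1],thr)
    if x is not None:B.append((u,281-x))
fit("far rim (x max)",T,.032,p); fit("near ",B,.032,p); 
h=q["image"].astype(float).mean(2)
F=[]
for u in range(318,362):
    x=cross(h[325:348,u][::-1],120)
    if x is not None:F.append((u,347-x))
fit("side front base",F,0,q)
E
```

```text
[155 156 159 160 159 158 162 162 164 154  79  83  98 115 139 148 150 152
 153 149 149 152 145  80  56  58  62  57  59  57  59  59  57  56  68 108
 151 153 146  93  71  95 112 158 158 156 158 158 156 152 154 157 158 158
 156]
[152 158 160 159 160 158 155 154 155 154 154 114  96  82 104 119 114 102
  99  98  70  56  58  57  59  57  56  56  58  58  57  59  60  58  58  59
  57  59  57  59  58  59  57  59  65  92  98 110 121 126  87  74  73  94
 143 157 123  98  76 124 155 161 160 160 157 157 159 158 155 156]
left base(y max) 36 mid [ 0.5613 -0.136 ] dir deg -0.32
right rim(y min) 36 mid [ 0.5583 -0.2182] dir deg 0.73
far rim (x max) 20 mid [ 0.6185 -0.1777] dir deg 89.05
near  20 mid [ 0.4925 -0.1766] dir deg 88.74
side front base 44 mid [ 0.5535 -0.2185] dir deg -0.69
```

```bash
python3 -m jog '0 0 0.4 33 -42 0 0; 0 0 0.8 66 -85 0 0; 0 0 1.2 99 -127 0 0; 0 0 1.6 132 -170 0 0; 0 0 2.0 165 -212 0 0; 0 0 2.4 198 -254 0 0; 0 0 2.8 231 -297 0 0; 0 0 3.2 264 -339 0 0' 30
```

```text
time: 2.45
ee_pos: [0.4086, 0.2678, 0.187]
ee_rot: [[-0.049, 0.999, 0.001], [0.999, 0.049, 0.0], [0.0, 0.001, -1.0]]
wrist_force: [1.0, 0.1, 0.4]
opening: 0.0911
```

```bash
python3 -m jog '0 0 0.4 33 -42 -20 0; 0 0 0.8 66 -85 -40 0; 0 0 1.2 99 -127 -70 0; 0 0 1.46 132 -170 -90 0; 0 0 1.46 132 -170 -90 0;0 0 1.46 132 -170 -90 0'; python3 -c "
from plant import sensors;import numpy as np;s=sensors.read_state();print(s['ee_pos'],np.degrees(np.arctan2(s['ee_rot'][1][0],s['ee_rot'][0][0])),s['ee_rot'][2],s['wrist_force'])"
```

```text
time: 3.2
ee_pos: [0.5393, 0.0994, 0.0968]
ee_rot: [[-0.173, 0.985, -0.0], [0.985, 0.173, 0.0], [0.0, -0.0, -1.0]]
wrist_force: [-1.5, 0.8, 0.1]
opening: 0.0911
[0.53932766 0.09935847 0.09679797] 99.97237158394981 [ 2.31433531e-04 -4.36448978e-04 -9.99999878e-01] [-1.53485008  0.80649875  0.12876783]
```

```bash
python3 -m jog '0 0 0 0 0 -45 0; 0 0 0 0 0 -75 0; 0 0 0 0 0 -90 0; 0 0 0 0 0 -90 0; 0 0 0 0 0 -90 255; 0 0 0 0 0 -90 255; 0 0 0 0 0 -90 255; 0 0 0 0 0 -90 255' 30
```

```text
time: 4.2
ee_pos: [0.5397, 0.0993, 0.0071]
ee_rot: [[-0.174, 0.985, 0.0], [0.985, 0.174, 0.0], [-0.0, 0.0, -1.0]]
wrist_force: [-0.5, -0.1, 0.7]
opening: 0.0543
```

```bash
python3 -m jog '0 0 0 0 0 0 255; 0 0 0 0 0 0 255; 0 0 0 0 0 50 255; 0 0 0 0 0 100 255; 0 0 0 0 0 150 255; 0 0 0 0 0 150 255'
python3 - <<'E'
from plant import viewer
import cv2
q=viewer.camera("side"); cv2.imwrite("pics/g1.png",cv2.resize(q["image"][100:300,230:430,::-1],None,fx=3,fy=3,interpolation=2))
E
```

```text
time: 4.95
ee_pos: [0.5417, 0.0995, 0.1605]
ee_rot: [[-0.174, 0.985, 0.006], [0.985, 0.174, 0.0], [-0.001, 0.006, -1.0]]
wrist_force: [-0.3, -0.1, 0.1]
opening: 0.0004
```

View pics/g1.png

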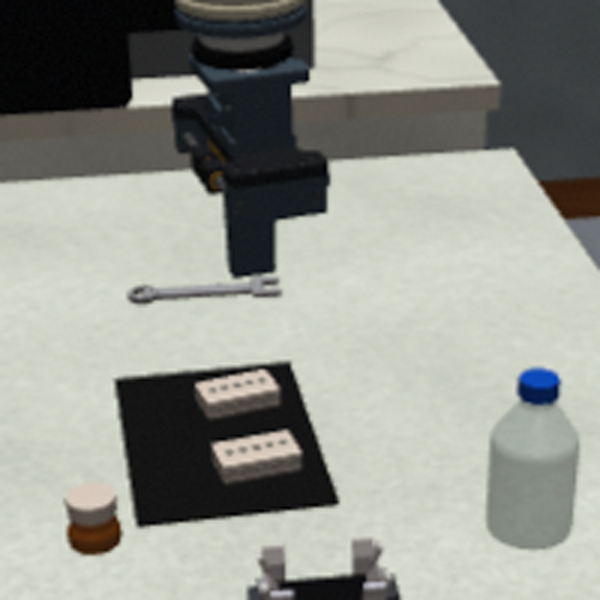

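```bash
python3 -m jog '0 0 0 0 0 0 0; 0 0 0 0 0 0 0;0 0 0 0 0 0 0; 0 0 0 0 0 0 0;0 0 0 0 0 0 0;0 0 0 0 0 0 0;0 0 0 0 0 0 0; 0 0 0 0 0 0 0'
cat > cas.py <<'E'
from plant import viewer
from h import *
def cass(tag=None):
    p=viewer.camera("top"); im=p["image"]
    m=((im.min(2)>130)).astype(np.uint8); m[:232]=0;m[290:]=0;m[:,:212]=0;m[:,298:]=0
    n,l,st,ce=cv2.connectedComponentsWithStats(m)
    for i in range(1,n):
        if st[i,4]<50: continue
        pts=np.argwhere(l==i)[:,::-1]
        W=np.array([ray(p,u,v,.022)[:2] for u,v in pts])
        r=cv2.minAreaRect((W*1000).astype(np.float32)); print(st[i],np.round(r[0],1),np.round(r[1],1),r[2],W.mean(0))
    if tag: cv2.imwrite(tag,cv2.resize(im[200:320,190:350,::-1],None,fx=5,fy=5,interpolation=2))
E
python3 -c "
import cas; cas.cass('pics/t1.png')"
```

```text
time: 6.0
ee_pos: [0.5396, 0.0993, 0.1568]
ee_rot: [[-0.174, 0.985, 0.0], [0.985, 0.174, 0.0], [0.0, 0.0, -1.0]]
wrist_force: [0.5, 0.5, -0.5]
opening: 0.0777
[278 248   9  27 208] [511.5  80.2] [67.6 20.8] 0.9260461330413818 [0.51124874 0.07955375]
[269 254   6  11  58] [516.5 107.5] [26.1 13. ] 1.1791644096374512 [0.51748228 0.10743889]
```

View pics/t1.png

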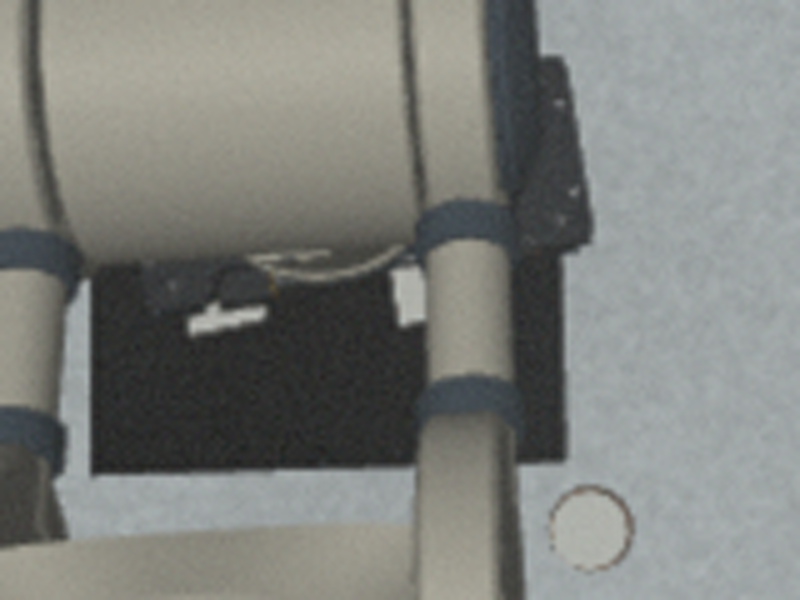

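Cassette A's visible corner (about pixel 270,265) has not moved. I lifted before the fingers had closed, so I'm regripping with more dwell.

```bash
python3 -m jog '0 0 0 0 0 -50 0; 0 0 0 0 0 -100 0; 0 0 0 0 0 -135 0; 0 0 0 0 0 -150 0; 0 0 0 0 0 -150 0; 0 0 0 0 0 -150 255; 0 0 0 0 0 -150 255; 0 0 0 0 0 -150 255' 30; python3 -m jog '0 0 0 0 0 0 255; 0 0 0 0 0 0 255; 0 0 0 0 0 0 255; 0 0 0 0 0 0 255;0 0 0 0 0 0 255;0 0 0 0 0 0 255'
```

```text
time: 7.05
ee_pos: [0.54, 0.0993, 0.0076]
ee_rot: [[-0.174, 0.985, 0.001], [0.985, 0.174, 0.0], [-0.0, 0.001, -1.0]]
wrist_force: [-0.4, 0.2, -0.2]
opening: 0.0642
time: 7.8
ee_pos: [0.5396, 0.0993, 0.0068]
ee_rot: [[-0.174, 0.985, -0.0], [0.985, 0.174, -0.0], [-0.0, -0.0, -1.0]]
wrist_force: [0.8, 1.0, 0.1]
opening: 0.0043
```

```bash
python3 - <<'E'
from plant import viewer,finder
import cv2
from h import *
q=viewer.camera("side"); cv2.imwrite("pics/g2.png",cv2.resize(q["image"][150:300,250:400,::-1],None,fx=4,fy=4,interpolation=2))
print(finder.spot_in("cassette_a_centre",q))
print(proj(q,[.5396,.0993,.0068]))
E
```

```text
[{'at': [0.5391, 0.0869, 0.02], 'conf': 0.93}, {'at': [0.4661, 0.4404, 0.0034], 'conf': 0.53}]
[[315.59573475 253.36352975]]
```

View pics/g2.png

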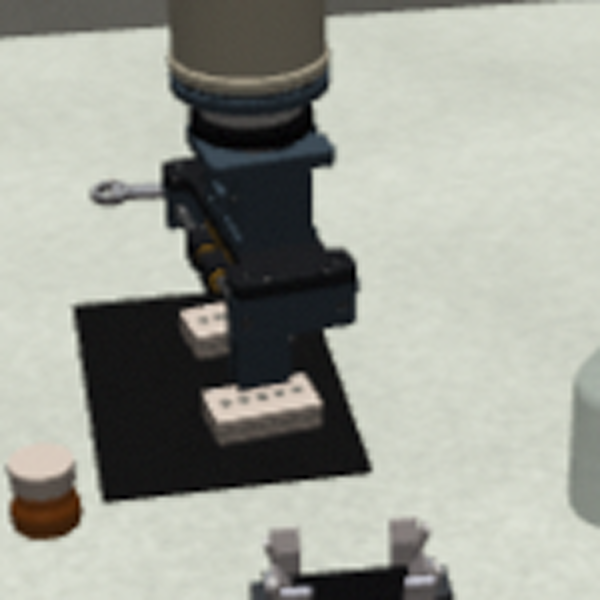

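```bash
python3 - <<'E'
from plant import viewer,finder,sensors
import cv2
from h import *
q=viewer.camera("side"); im=q["image"]
s=sensors.read_state();print(s['opening'],s['ee_pos'],s['wrist_force'])
f=10;x0,y0=295,225
I=cv2.resize(im[225:270,290:350,::-1],None,fx=10,fy=10,interpolation=2);x0=290
for c,yaw,col in (([.5395,.0992],10.1,(0,255,0)),([.5345,.2093],13.1,(0,255,0))):
    for z in (.004,.022):
        cv2.polylines(I,[np.round((proj(q,box(c,np.radians(yaw),.07,.04,z))+.5-[x0,y0])*f).astype(np.int32)],True,col,1)
t=(proj(q,[s['ee_pos']])[0]+.5-[x0,y0])*f; cv2.circle(I,tuple(np.int32(t)),4,(0,0,255),-1)
cv2.imwrite("pics/g3.png",I)
E
```

```text
0.00031999954798333006 [0.53957128 0.09928212 0.00681195] [ 0.42384477  0.068514   -0.65256631]
```

View pics/g3.png

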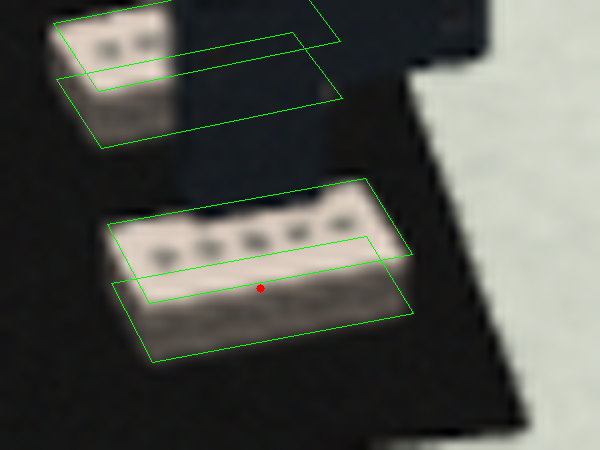

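```bash
python3 - <<'E'
from plant import viewer
from h import *
q=viewer.camera("side")
print(proj(q,[[.5417,.0995,.1605],[.5417,.086,.1605],[.5417,.086,.1935],[.5417,.113,.1605],[.5396,.0858,.0068],[.5396,.0858,.04],[.5396,.115,.022]]))
E
```

```text
[[314.54153562 200.06951024]
 [315.16108224 202.54366803]
 [314.73769879 190.15860453]
 [313.93298059 197.63924728]
 [316.1872909  256.14274814]
 [315.80049704 245.13723634]
 [314.74012321 245.2425298 ]]
```

```bash
python3 -m jog '0 0 0 0 0 60 255; 0 0 0 0 0 120 255; 0 0 0 0 0 120 0; 0 0 0 0 0 120 0; 0 0 0 0 0 120 0; 0 0 0 0 0 120 0; 0 0 0 0 0 120 0; 0 0 0 0 0 120 0'
python3 -m jog '0 0 0 0 0 0 0; 0 0 0 0 0 0 0; 0 0 0 0 0 0 0'
python3 - <<'E'
from plant import viewer,sensors
from h import *
q=viewer.camera("side"); s=sensors.read_state(); e=np.array(s['ee_pos']);R=np.array(s['ee_rot'])
f=4;x0,y0=240,100
I=cv2.resize(q["image"][100:250,240:390,::-1],None,fx=f,fy=f,interpolation=2)
for off in ([0,0,0],[.0455,0.016,0],[.0455,-.016,0],[-.0455,.016,0],[-.0455,-.016,0],[.059,0.016,0],[.059,-.016,0],[-.059,.016,0],[-.059,-.016,0]):
    t=(proj(q,[e+R@np.array(off)])[0]+.5-[x0,y0])*f; cv2.circle(I,tuple(np.int32(t)),3,(0,0,255),-1)
cv2.imwrite("pics/g4.png",I); print(e,s['opening'])
E
```

```text
time: 9.0
ee_pos: [0.5395, 0.0993, 0.1265]
ee_rot: [[-0.174, 0.985, -0.0], [0.985, 0.174, -0.0], [0.0, -0.0, -1.0]]
wrist_force: [-0.2, -0.0, 0.8]
opening: 0.0578
time: 9.38
ee_pos: [0.5396, 0.0993, 0.1268]
ee_rot: [[-0.174, 0.985, 0.0], [0.985, 0.174, 0.0], [0.0, 0.0, -1.0]]
wrist_force: [-0.0, -0.5, 0.8]
opening: 0.0874
[0.53959008 0.09927875 0.12684148] 0.08976539253581718
```

View pics/g4.png

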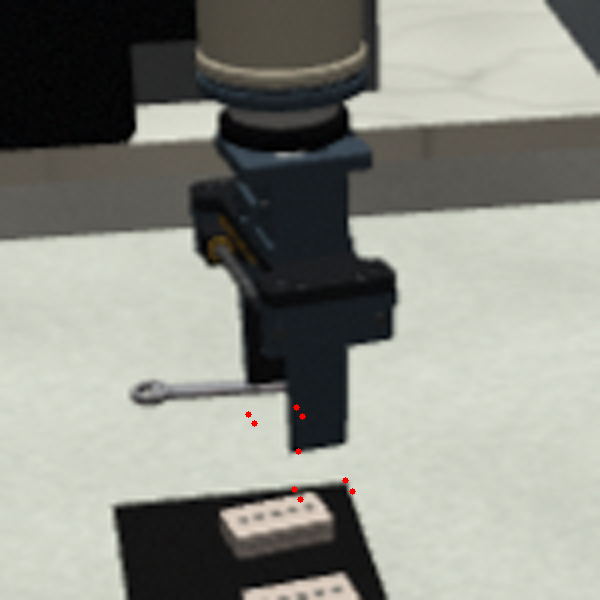

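```bash
python3 - <<'E'
from plant import viewer,sensors
from h import *
q=viewer.camera("side"); s=sensors.read_state(); e=np.array(s['ee_pos']);R=np.array(s['ee_rot'])
f=8;x0,y0=285,175
I=cv2.resize(q["image"][175:225,285:345,::-1],None,fx=f,fy=f,interpolation=2)
for dz,col in ((.030,(0,0,255)),(.033,(0,255,0)),(.036,(255,255,0))):
  for off in ([.0455,0.016,0],[.0455,-.016,0],[-.0455,.016,0],[-.0455,-.016,0],[.059,0.016,0],[.059,-.016,0],[-.059,.016,0],[-.059,-.016,0]):
    t=(proj(q,[e+R@np.array(off)+[0,0,dz]])[0]+.5-[x0,y0])*f; cv2.circle(I,tuple(np.int32(t)),2,col,-1)
cv2.imwrite("pics/g5.png",I); print(s['joint_pos'])
E
```

```text
[ 7.31304175e-02  4.55737635e-01  1.60843111e+00 -1.45469753e-05
  1.07739678e+00 -1.67254062e+00]
```

View pics/g5.png

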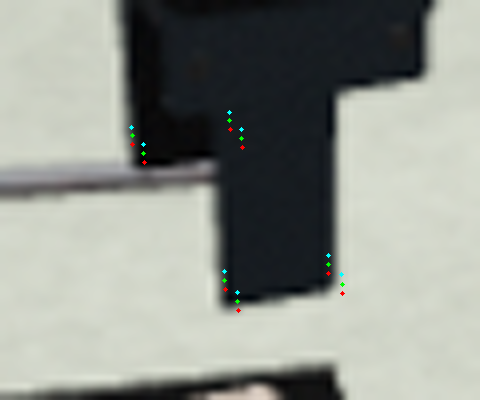

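```bash
python3 -m jog '0 0 0 0 0 -50 0; 0 0 0 0 0 -100 0; 0 0 0 0 0 -130 0; 0 0 0 0 0 -142 0; 0 0 0 0 0 -142 0'
python3 -m jog '0 0 0 0 0 -1 0; 0 0 0 0 0 -2 0;0 0 0 0 0 -2 0'
python3 - <<'E'
from plant import viewer,finder,sensors
import cv2
from h import *
q=viewer.camera("side"); im=q["image"]
cv2.imwrite("pics/g6.png",cv2.resize(im[200:270,270:350,::-1],None,fx=8,fy=8,interpolation=2))
E
```

```text
time: 10.1
ee_pos: [0.5396, 0.0993, -0.0152]
ee_rot: [[-0.174, 0.985, -0.0], [0.985, 0.174, -0.0], [0.0, -0.0, -1.0]]
wrist_force: [-0.2, 0.2, 0.3]
opening: 0.091
time: 10.48
ee_pos: [0.5399, 0.0993, -0.0166]
ee_rot: [[-0.174, 0.985, 0.001], [0.985, 0.174, 0.0], [-0.0, 0.001, -1.0]]
wrist_force: [0.3, -0.0, 0.3]
opening: 0.0914
```

View pics/g6.png

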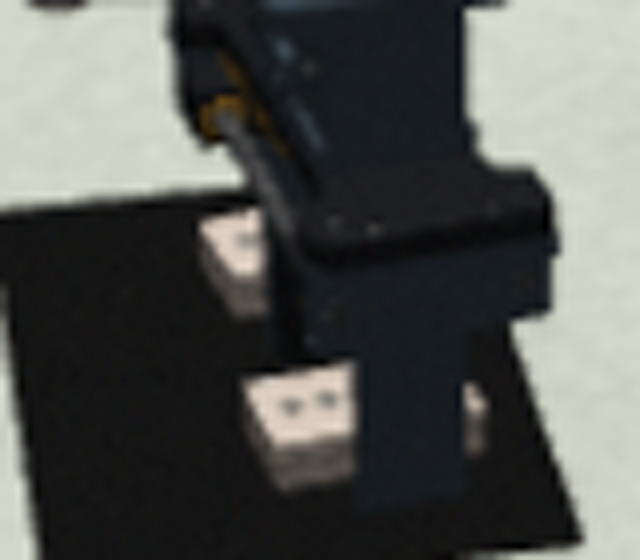

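```bash
python3 -m jog '0 0 0 0 0 -2 0; 0 0 0 0 0 -4 0;0 0 0 0 0 -5 0;0 0 0 0 0 -5 0'; python3 -m jog '0 0 0 0 0 -1 0; 0 0 0 0 0 -1 0'
```

```text
time: 11.02
ee_pos: [0.5395, 0.0993, -0.0223]
ee_rot: [[-0.174, 0.985, -0.0], [0.985, 0.174, -0.0], [0.0, -0.0, -1.0]]
wrist_force: [-0.0, -1.5, 0.2]
opening: 0.0912
time: 11.28
ee_pos: [0.5396, 0.0993, -0.0229]
ee_rot: [[-0.174, 0.985, 0.0], [0.985, 0.174, 0.0], [-0.0, 0.0, -1.0]]
wrist_force: [-1.2, -0.5, 9.0]
opening: 0.0913
```

```bash
python3 -m jog '0 0 0 0 0 2 0; 0 0 0 0 0 2 255;0 0 0 0 0 2 255;0 0 0 0 0 2 255; 0 0 0 0 0 2 255;0 0 0 0 0 2 255;0 0 0 0 0 2 255;0 0 0 0 0 2 255' 30; python3 -m jog '0 0 0 0 0 0 255; 0 0 0 0 0 0 255; 0 0 0 0 0 0 255'
```

```text
time: 12.28
ee_pos: [0.5396, 0.0993, -0.0212]
ee_rot: [[-0.174, 0.985, 0.0], [0.985, 0.174, -0.0], [-0.0, 0.0, -1.0]]
wrist_force: [-0.5, 0.1, -0.7]
opening: 0.0396
time: 12.65
ee_pos: [0.5396, 0.0993, -0.0212]
ee_rot: [[-0.174, 0.985, 0.0], [0.985, 0.174, -0.0], [-0.0, 0.0, -1.0]]
wrist_force: [-0.2, -0.5, -0.1]
opening: 0.0402
```

```bash
python3 -m jog '0 0 0 0 0 40 255; 0 0 0 0 0 90 255; 0 0 -0.4 2 -40 135 255; 0 0 -0.9 5 -95 141 255; 0 0 -1.4 8 -150 141 255; 0 0 -1.8 12 -205 141 255; 0 0 -2.1 15 -255 141 255; 0 0 -2.12 16 -277 141 255'; python3 -m jog '0 0 0 0 0 0 255; 0 0 0 0 0 0 255; 0 0 0 0 0 0 255'
cat > ov.py <<'E'
from plant import viewer,sensors,finder
from h import *
def go(cam,x0,y0,x1,y1,f,name,polys):
    q=viewer.camera(cam); I=cv2.resize(q["image"][y0:y1,x0:x1,::-1],None,fx=f,fy=f,interpolation=2)
    for B,col in polys:
        cv2.polylines(I,[np.round((proj(q,B)+.5-[x0,y0])*f).astype(np.int32)],True,col,1)
    cv2.imwrite(name,I); return q
E
python3 - <<'E'
from ov import *
s=sensors.read_state(); e=s['ee_pos']; y=np.arctan2(s['ee_rot'][1][0],s['ee_rot'][0][0])-np.pi/2; print(e,np.degrees(y))
b=e[2]+.027-.002
P=[(box(e[:2],y,.07,.04,b),(0,255,0)),(box(e[:2],y,.07,.04,b+.018),(0,255,0)),(box([.5556,-.1775],-.009,.124,.082,0),(0,0,255)),(box([.5556,-.1775],-.009,.124,.082,.032),(0,0,255))]
go("side",280,215,400,345,6,"pics/m1.png",P)
q=go("top",320,180,460,320,5,"pics/m2.png",P)
E
```

```text
time: 13.65
ee_pos: [0.5555, -0.1802, 0.1198]
ee_rot: [[0.012, 1.0, 0.0], [1.0, -0.012, -0.0], [-0.0, 0.0, -1.0]]
wrist_force: [-0.2, 0.1, -0.3]
opening: 0.0401
time: 14.02
ee_pos: [0.5555, -0.1764, 0.1198]
ee_rot: [[0.009, 1.0, -0.0], [1.0, -0.009, 0.0], [0.0, -0.0, -1.0]]
wrist_force: [-1.0, -0.3, -0.2]
opening: 0.0396
[ 0.55552928 -0.1764162   0.11982698] -0.49398836746976227
```

View pics/m1.png

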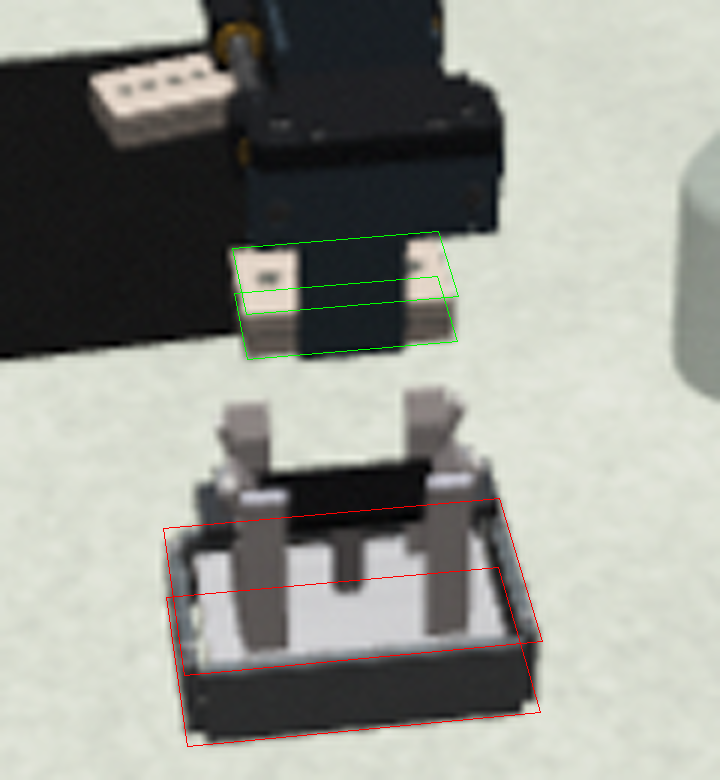

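View pics/m2.png

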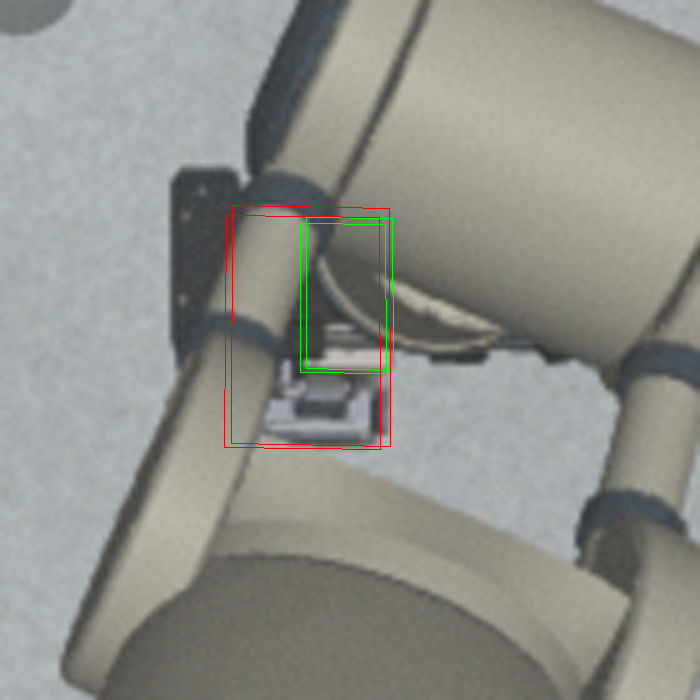

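```bash
python3 - <<'E'
from ov import *
q=go("side",300,270,390,345,8,"pics/m3.png",[])
print(proj(q,[[.5556,-.1775-.025,.05],[.5556,-.1775-.025,.06],[.5556+.024,-.2025,.05],[.5556-.024,-.2025,.05]]))
P=[]
for yw,col in ((-.009,(0,0,255)),):
  for L,col in ((.068,(0,0,255)),(.072,(0,255,0)),(.076,(255,255,0))):
    c=np.array([.5556,-.1775])
    for sx in (1,-1):
      for sy in (1,-1):
        r=np.array([[np.cos(yw),-np.sin(yw)],[np.sin(yw),np.cos(yw)]])
        pr=[]
        for (x,y,z) in ((24,21,L),(24,21,L+.010),(24,25.5,L+.022),(40.,25.5,L+.022)):
            pr.append([*(c+r@np.array([sx*x/1e3,sy*y/1e3])),z])
        P.append((np.array(pr+pr[::-1]),col))
go("side",300,270,390,345,8,"pics/m4.png",P)
E
```

```text
[[339.13024156 312.40351167]
 [339.0982728  308.58375717]
 [350.59388326 311.26510065]
 [327.61173115 313.5473715 ]]
```

View pics/m3.png

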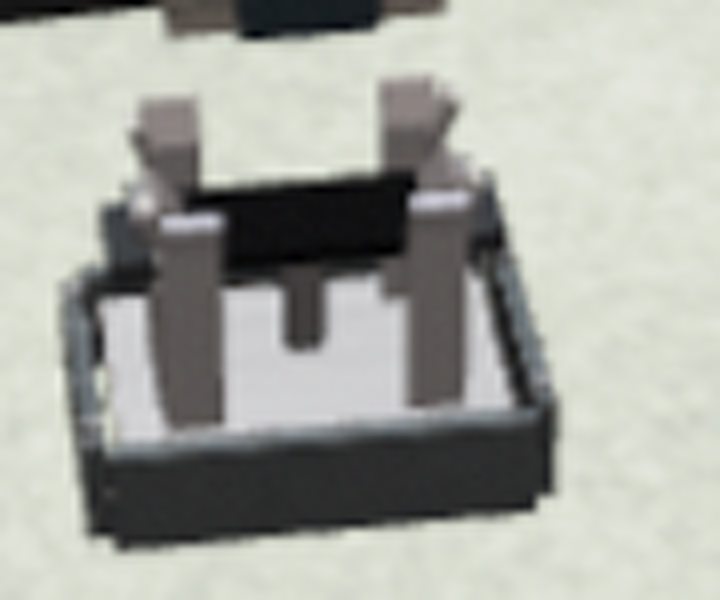

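View pics/m4.png

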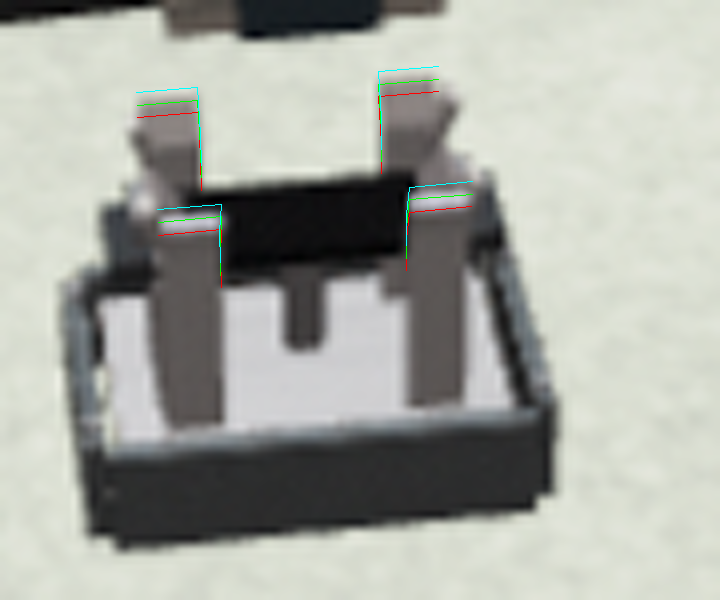

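```bash
python3 -m jog '0 0 0 0 0 -20 255; 0 0 0 0 0 -40 255; 0 0 0 0 0 -46 255; 0 0 0 0 0 -46 255; 0 0 0 0 0 -46 255'; python3 -m jog '0 0 0 0 0 -2 255; 0 0 0 0 0 -4 255; 0 0 0 0 0 -4 255';
```

```text
time: 14.85
ee_pos: [0.556, -0.1778, 0.0745]
ee_rot: [[0.01, 1.0, 0.001], [1.0, -0.01, -0.0], [-0.0, 0.001, -1.0]]
wrist_force: [0.2, -0.7, -1.2]
opening: 0.0394
time: 15.22
ee_pos: [0.5555, -0.1777, 0.0697]
ee_rot: [[0.01, 1.0, -0.0], [1.0, -0.01, 0.0], [0.0, -0.0, -1.0]]
wrist_force: [-0.5, -0.8, -0.2]
opening: 0.0399
```

```bash
python3 -m jog '0 0 0 0 0 -2 255; 0 0 0 0 0 -4 255; 0 0 0 0 0 -4 255';python3 - <<'E'
from ov import *
go("side",300,240,390,330,7,"pics/m5.png",[])
E
```

```text
time: 15.6
ee_pos: [0.5555, -0.1777, 0.0656]
ee_rot: [[0.01, 1.0, -0.0], [1.0, -0.01, 0.0], [0.0, -0.0, -1.0]]
wrist_force: [-0.1, 0.8, -0.6]
opening: 0.04
```

View pics/m5.png

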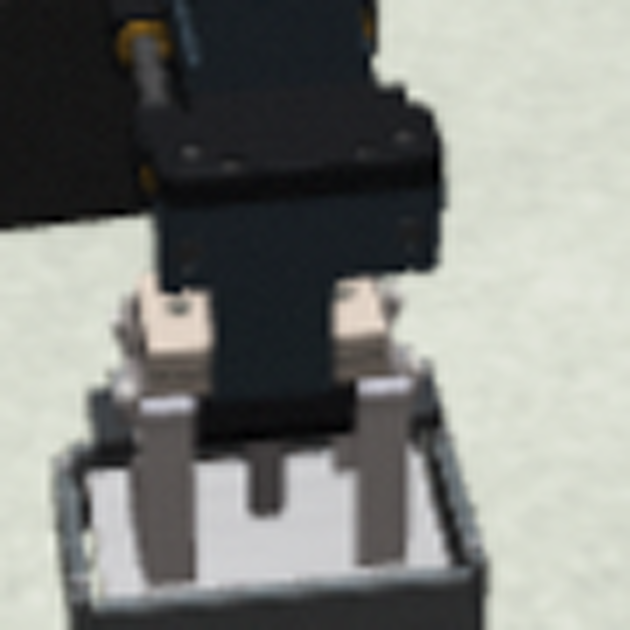

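```bash
for i in 1; do :; done; python3 -m jog '0 0 0 0 0 -2 255; 0 0 0 0 0 -4 255; 0 0 0 0 0 -4 255'; python3 -m jog '0 0 0 0 0 -1 255; 0 0 0 0 0 -2 255; 0 0 0 0 0 -2 255'; python3 -m jog '0 0 0 0 0 -1 255; 0 0 0 0 0 -2 255; 0 0 0 0 0 -2 255'
```

```text
time: 16.02
ee_pos: [0.5554, -0.1777, 0.0616]
ee_rot: [[0.01, 1.0, -0.0], [1.0, -0.01, 0.0], [0.0, -0.0, -1.0]]
wrist_force: [0.1, 0.3, 0.1]
opening: 0.0399
time: 16.4
ee_pos: [0.5555, -0.1777, 0.0597]
ee_rot: [[0.01, 1.0, -0.0], [1.0, -0.01, 0.0], [0.0, -0.0, -1.0]]
wrist_force: [0.2, -0.1, 0.1]
opening: 0.0398
time: 16.77
ee_pos: [0.5557, -0.1777, 0.0578]
ee_rot: [[0.01, 1.0, 0.0], [1.0, -0.01, -0.0], [-0.0, 0.0, -1.0]]
wrist_force: [0.9, -0.6, -1.2]
opening: 0.0399
```

```bash
python3 -m jog '0 0 0 0 0 -1 255; 0 0 0 0 0 -1 255'; python3 -m jog '0 0 0 0 0 -1 255; 0 0 0 0 0 -1 255'; python3 -m jog '0 0 0 0 0 -1 255; 0 0 0 0 0 -1 255'
```

```text
time: 17.02
ee_pos: [0.5559, -0.1778, 0.0569]
ee_rot: [[0.01, 1.0, 0.001], [1.0, -0.01, -0.0], [-0.0, 0.001, -1.0]]
wrist_force: [2.0, 0.2, 0.6]
opening: 0.0396
time: 17.27
ee_pos: [0.5558, -0.1778, 0.0558]
ee_rot: [[0.01, 1.0, 0.0], [1.0, -0.01, -0.0], [-0.0, 0.0, -1.0]]
wrist_force: [3.4, 0.5, 0.8]
opening: 0.0399
time: 17.52
ee_pos: [0.5556, -0.1778, 0.0548]
ee_rot: [[0.01, 1.0, 0.0], [1.0, -0.01, -0.0], [-0.0, 0.0, -1.0]]
wrist_force: [3.4, -0.1, 2.5]
opening: 0.0397
```

```bash
python3 -m jog '0 0 0 0.8 0 0 255; 0 0 0 0.8 0 0 255'; python3 -m jog '0 0 0 0 0 -1 255; 0 0 0 0 0 -1 255'
```

```text
time: 17.77
ee_pos: [0.5562, -0.1777, 0.0548]
ee_rot: [[0.01, 1.0, -0.0], [1.0, -0.01, 0.0], [0.0, -0.0, -1.0]]
wrist_force: [0.2, -1.0, 3.8]
opening: 0.0401
time: 18.02
ee_pos: [0.5562, -0.1776, 0.0538]
ee_rot: [[0.01, 1.0, -0.0], [1.0, -0.01, 0.0], [0.0, -0.0, -1.0]]
wrist_force: [0.8, -0.2, 4.0]
opening: 0.04
```

```bash
python3 -m jog '0 0 0 0 0 -1 255; 0 0 0 0 0 -2 255; 0 0 0 0 0 -2 255';python3 -m jog '0 0 0 0 0 -1 255; 0 0 0 0 0 -2 255; 0 0 0 0 0 -2 255'; python3 -m jog '0 0 0 0 0 -1 255; 0 0 0 0 0 -2 255; 0 0 0 0 0 -2 255'
```

```text
time: 18.4
ee_pos: [0.5563, -0.1777, 0.0519]
ee_rot: [[0.01, 1.0, -0.0], [1.0, -0.01, 0.0], [0.0, -0.0, -1.0]]
wrist_force: [0.4, -0.7, 4.9]
opening: 0.0397
time: 18.77
ee_pos: [0.5561, -0.1777, 0.0497]
ee_rot: [[0.01, 1.0, -0.0], [1.0, -0.01, 0.0], [0.0, -0.0, -1.0]]
wrist_force: [0.6, -0.4, 0.8]
opening: 0.0399
time: 19.15
ee_pos: [0.5562, -0.1776, 0.0477]
ee_rot: [[0.01, 1.0, -0.0], [1.0, -0.01, 0.0], [0.0, -0.0, -1.0]]
wrist_force: [0.5, 0.4, 1.4]
opening: 0.0396
```

```bash
python3 -m jog '0 0 0 0 0 -1 255; 0 0 0 0 0 -2 255; 0 0 0 0 0 -2 255';python3 -m jog '0 0 0 0 0 -2 255; 0 0 0 0 0 -4 255; 0 0 0 0 0 -4 255'; python3 -m jog '0 0 0 0 0 -2 255; 0 0 0 0 0 -4 255; 0 0 0 0 0 -4 255'
```

```text
time: 19.52
ee_pos: [0.5562, -0.1776, 0.0457]
ee_rot: [[0.01, 1.0, -0.0], [1.0, -0.01, 0.0], [0.0, -0.0, -1.0]]
wrist_force: [-0.6, 0.2, 2.4]
opening: 0.0397
time: 19.9
ee_pos: [0.5563, -0.1777, 0.0416]
ee_rot: [[0.01, 1.0, -0.0], [1.0, -0.01, 0.0], [0.0, -0.0, -1.0]]
wrist_force: [-0.2, 0.6, 2.1]
opening: 0.0398
time: 20.27
ee_pos: [0.5563, -0.1777, 0.0377]
ee_rot: [[0.01, 1.0, -0.0], [1.0, -0.01, 0.0], [0.0, -0.0, -1.0]]
wrist_force: [-1.5, 1.1, 2.9]
opening: 0.0394
```

```bash
python3 - <<'E'
from ov import *
s=sensors.read_state();e=s['ee_pos'];b=e[2]+.025
go("side",300,240,390,330,7,"pics/m6.png",[(box(e[:2],-.01,.07,.04,b),(0,255,0)),(box(e[:2],-.01,.07,.04,b+.018),(0,255,0))])
E
```

```text
(no output)
```

View pics/m6.png

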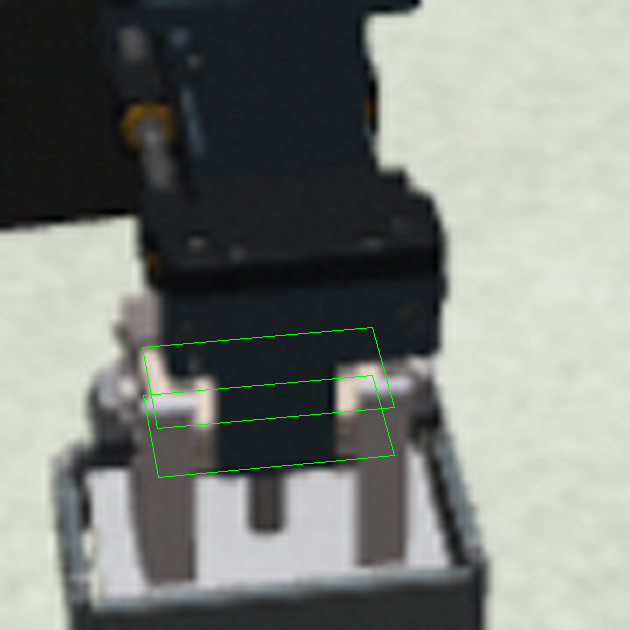

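```bash
python3 -m jog '0 0 0 0 0 -2 255; 0 0 0 0 0 -4 255; 0 0 0 0 0 -4 255';python3 -m jog '0 0 0 0 0 -1 255; 0 0 0 0 0 -2 255; 0 0 0 0 0 -2 255'; python3 -m jog '0 0 0 0 0 -1 255;  0 0 0 0 0 -1 255'
```

```text
time: 20.7
ee_pos: [0.5564, -0.1777, 0.0338]
ee_rot: [[0.01, 1.0, -0.0], [1.0, -0.01, 0.0], [0.0, -0.0, -1.0]]
wrist_force: [-1.8, 1.7, 2.6]
opening: 0.0399
time: 21.08
ee_pos: [0.5564, -0.1777, 0.0319]
ee_rot: [[0.01, 1.0, 0.0], [1.0, -0.01, -0.0], [-0.0, 0.0, -1.0]]
wrist_force: [-2.0, 1.7, 5.6]
opening: 0.0399
time: 21.32
ee_pos: [0.5563, -0.1777, 0.0306]
ee_rot: [[0.01, 1.0, -0.0], [1.0, -0.01, 0.0], [0.0, -0.0, -1.0]]
wrist_force: [1.2, 0.6, -6.7]
opening: 0.04
```

```bash
python3 -m jog '0 0 0 0 0 0 255; 0 0 0 0 0 0 255'; python3 - <<'E'
from ov import *
go("side",300,260,370,330,9,"pics/m7.png",[])
go("top",330,190,430,290,6,"pics/m8.png",[])
E
```

```text
time: 21.58
ee_pos: [0.5563, -0.1777, 0.0306]
ee_rot: [[0.01, 1.0, -0.0], [1.0, -0.01, 0.0], [0.0, -0.0, -1.0]]
wrist_force: [0.5, -0.1, -5.7]
opening: 0.04
```

View pics/m7.png

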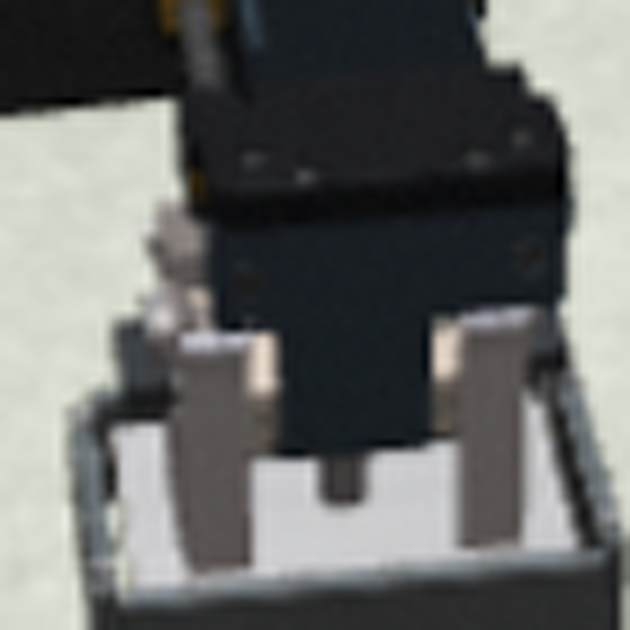

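View pics/m8.png

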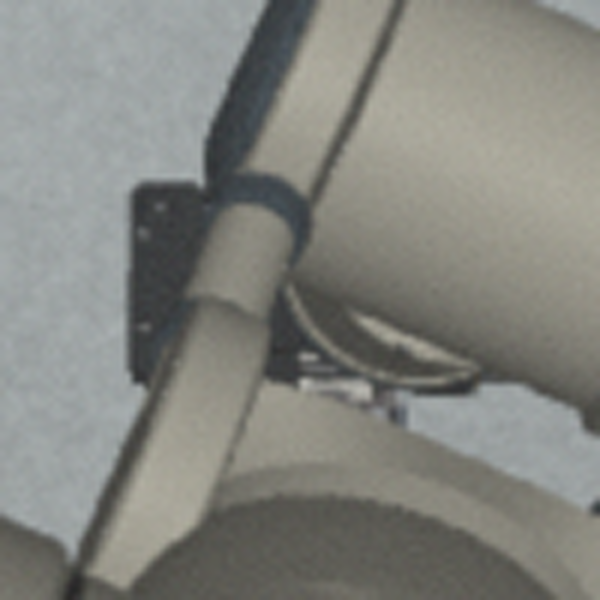

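```bash
python3 -m jog '0 0 0 0 0 -0.6 255; 0 0 0 0 0 -0.6 255'; python3 -m jog '0 0 0 0 0 -0.6 255; 0 0 0 0 0 -0.6 255'
```

```text
time: 21.92
ee_pos: [0.5563, -0.1777, 0.0305]
ee_rot: [[0.01, 1.0, 0.0], [1.0, -0.01, -0.0], [-0.0, 0.0, -1.0]]
wrist_force: [-0.8, 2.4, 3.9]
opening: 0.0397
time: 22.18
ee_pos: [0.5563, -0.1777, 0.0299]
ee_rot: [[0.01, 1.0, 0.0], [1.0, -0.01, -0.0], [-0.0, 0.0, -1.0]]
wrist_force: [-2.2, 1.9, 6.4]
opening: 0.0394
```

```bash
python3 -m jog '0 0 0 0 0 -0.7 255; 0 0 0 0 0 -0.7 255'; python3 -m jog '0 0 0 0 0 0 0; 0 0 0 0 0 0 0; 0 0 0 0 0 0 0; 0 0 0 0 0 0 0;0 0 0 0 0 0 0;0 0 0 0 0 40 0;0 0 0 0 0 90 0;0 0 0 0 0 150 0'; python3 -m jog '0 0 0 0 100 0 0; 0 0 0 0 100 0 0' >/dev/null;  python3 - <<'E'
from ov import *
go("side",300,260,390,340,8,"pics/m9.png",[])
E
```

```text
time: 22.42
ee_pos: [0.5564, -0.1777, 0.0292]
ee_rot: [[0.01, 1.0, 0.0], [1.0, -0.01, -0.0], [-0.0, 0.0, -1.0]]
wrist_force: [-2.0, 1.4, 6.0]
opening: 0.04
time: 23.42
ee_pos: [0.5557, -0.1775, 0.1799]
ee_rot: [[0.01, 1.0, -0.002], [1.0, -0.01, 0.001], [0.001, -0.002, -1.0]]
wrist_force: [0.7, -0.5, -0.1]
opening: 0.091
```

View pics/m9.png

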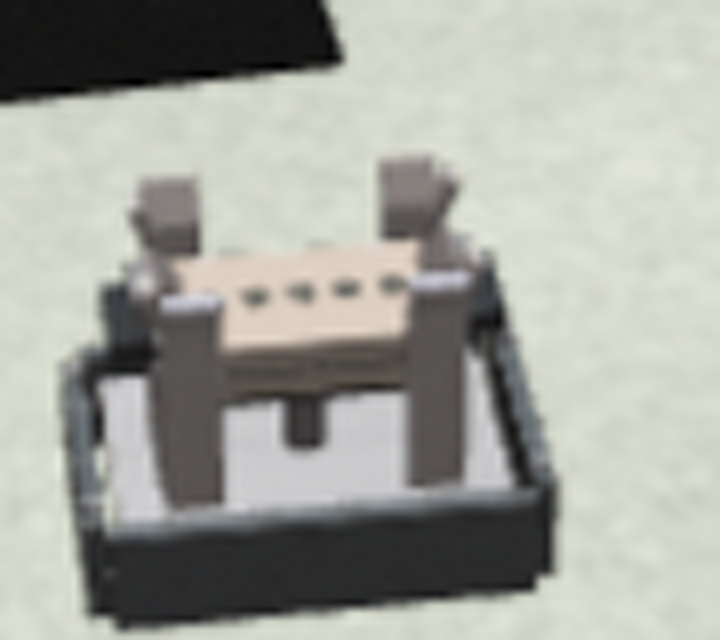

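```bash
python3 -m jog '0 0 0.5 -4 50 0 0; 0 0 1 -8 105 0 0; 0 0 1.5 -12 160 0 0; 0 0 2 -16 215 -20 0; 0 0 2.5 -20 265 -50 0; 0 0 2.73 -22 287 -90 0; 0 0 2.73 -22 287 -100 0; 0 0 2.73 -22 287 -100 0'; python3 - <<'E'
from ov import *
s=sensors.read_state();e=s['ee_pos'];print(e,np.degrees(np.arctan2(s['ee_rot'][1][0],s['ee_rot'][0][0])))
go("top",350,205,420,285,8,"pics/n1.png",[])
go("side",260,190,350,270,7,"pics/n2.png",[(box([.5345,.2093],np.radians(13.1),.07,.04,.022),(0,255,0))])
E
```

```text
time: 24.72
ee_pos: [0.5343, 0.2085, 0.0789]
ee_rot: [[-0.226, 0.974, -0.001], [0.974, 0.226, -0.0], [-0.0, -0.001, -1.0]]
wrist_force: [0.4, -0.1, 0.6]
opening: 0.0914
[0.53434109 0.20851524 0.07892163] 103.03725458977654
```

View pics/n1.png

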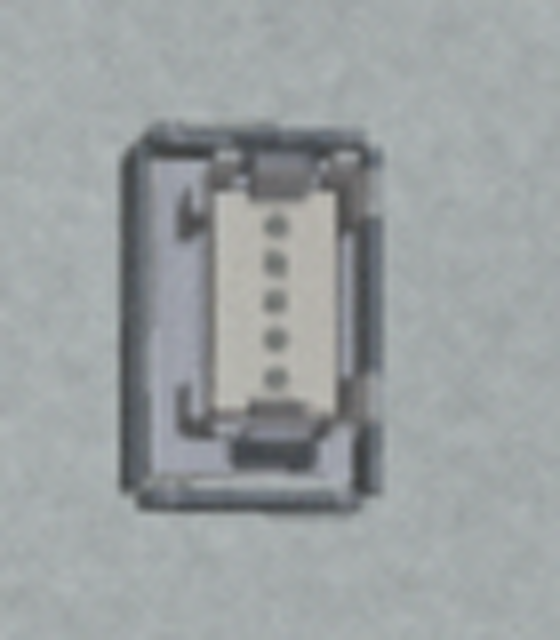

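View pics/n2.png

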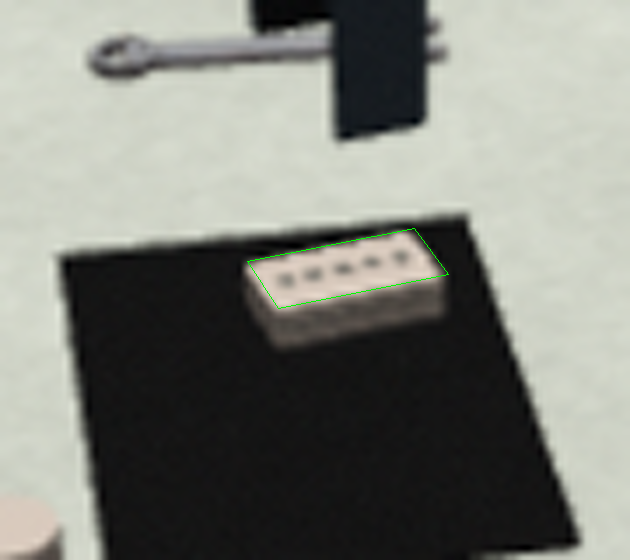

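Top view: all five ports of A are visible at about pixel (384,243) and the lips cover both ends, so A is held. Next is cassette B.

```bash
python3 -m jog '0 0 0 0 0 -45 0; 0 0 0 0 0 -85 0; 0 0 0 0 0 -100 0; 0 0 0 0 0 -100 0; 0 0 0 0 0 -100 255; 0 0 0 0 0 -100 255; 0 0 0 0 0 -100 255; 0 0 0 0 0 -100 255' 30;  python3 -m jog '0 0 0 0 0 0 255; 0 0 0 0 0 0 255; 0 0 0 0 0 0 255; 0 0 0 0 0 0 255; 0 0 0 0 0 0 255; 0 0 0 0 0 0 255'
```

```text
time: 25.82
ee_pos: [0.5345, 0.2094, -0.0208]
ee_rot: [[-0.226, 0.974, 0.0], [0.974, 0.226, 0.0], [0.0, 0.0, -1.0]]
wrist_force: [-0.2, -0.8, -0.7]
opening: 0.0543
time: 26.58
ee_pos: [0.5344, 0.2093, -0.0211]
ee_rot: [[-0.226, 0.974, -0.0], [0.974, 0.226, 0.0], [0.0, -0.0, -1.0]]
wrist_force: [-0.4, -0.4, 2.4]
opening: 0.0398
```

```bash
python3 -m jog '0 0 0 0 0 40 255; 0 0 0 0 0 90 255; 0 0 -0.4 3 -45 135 255; 0 0 -0.9 6 -95 141 255; 0 0 -1.3 9 -150 141 255; 0 0 -1.7 12 -205 141 255; 0 0 -2.1 15 -260 141 255; 0 0 -2.4 18 -310 141 255'; python3 -m jog '0 0 -0.25 3 -50 0 255; 0 0 -0.33 4 -77 0 255; 0 0 -0.33 4 -77 0 255; 0 0 -0.33 4 -77 0 255; 0 0 -0.33 4 -77 -20 255; 0 0 -0.33 4 -77 -20 255'
python3 - <<'E'
from ov import *
s=sensors.read_state();e=s['ee_pos'];print(e,np.degrees(np.arctan2(s['ee_rot'][1][0],s['ee_rot'][0][0])))
b=e[2]+.025
go("side",300,230,390,340,7,"pics/n3.png",[(box(e[:2],-.009,.07,.04,b),(0,255,0)),(box(e[:2],-.009,.07,.04,b+.018),(0,255,0))])
E
```

```text
time: 27.58
ee_pos: [0.5522, -0.1027, 0.1199]
ee_rot: [[-0.017, 1.0, -0.0], [1.0, 0.017, -0.0], [-0.0, -0.0, -1.0]]
wrist_force: [1.2, 0.8, -0.6]
opening: 0.0393
time: 28.32
ee_pos: [0.5555, -0.1763, 0.099]
ee_rot: [[0.009, 1.0, -0.002], [1.0, -0.009, 0.001], [0.001, -0.002, -1.0]]
wrist_force: [-0.2, -0.2, -1.5]
opening: 0.0398
[ 0.55545683 -0.17626274  0.09895023] 89.48950764185261
```

View pics/n3.png

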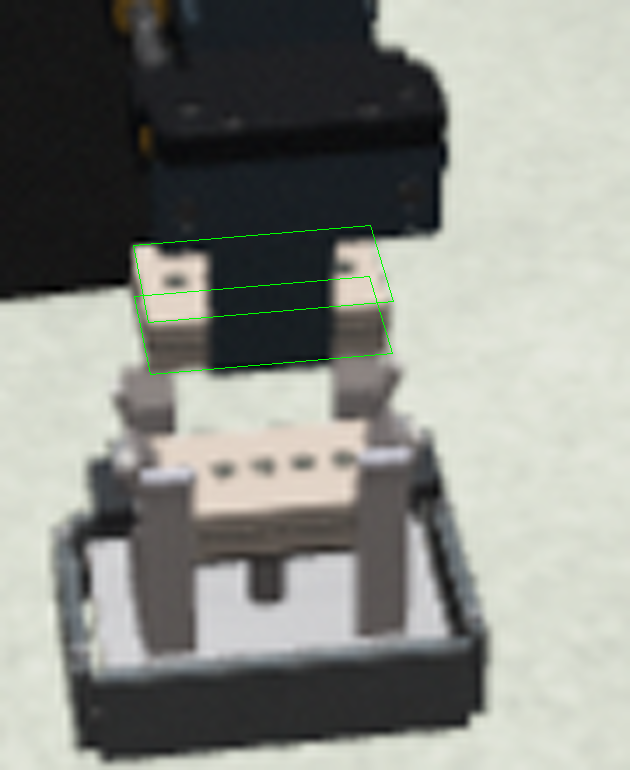

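```bash
python3 -m jog '0 0 0 0 0 -15 255; 0 0 0 0 0 -25 255; 0 0 0 0 0 -30 255; 0 0 0 0 0 -34 255; 0 0 0 0 0 -38 255; 0 0 0 0 0 -38 255';python3 -m jog '0 0 0 0 0 -2 255; 0 0 0 0 0 -4 255; 0 0 0 0 0 -4 255; 0 0 0 0 0 -4 255'; python3 -m jog '0 0 0 0 0 -1 255; 0 0 0 0 0 -1 255';python3 -m jog '0 0 0 0 0 -1 255; 0 0 0 0 0 -1 255'
```

```text
time: 29.12
ee_pos: [0.5563, -0.1777, 0.0617]
ee_rot: [[0.01, 1.0, -0.0], [1.0, -0.01, 0.0], [0.0, -0.0, -1.0]]
wrist_force: [0.5, -0.7, -0.6]
opening: 0.0396
time: 29.62
ee_pos: [0.5564, -0.1777, 0.058]
ee_rot: [[0.01, 1.0, 0.0], [1.0, -0.01, 0.0], [0.0, 0.0, -1.0]]
wrist_force: [-0.3, -0.1, -0.1]
opening: 0.0399
time: 29.88
ee_pos: [0.5564, -0.1777, 0.0569]
ee_rot: [[0.01, 1.0, 0.0], [1.0, -0.01, -0.0], [-0.0, 0.0, -1.0]]
wrist_force: [0.6, 0.4, -1.2]
opening: 0.0398
time: 30.12
ee_pos: [0.5566, -0.1778, 0.0561]
ee_rot: [[0.01, 1.0, 0.0], [1.0, -0.01, -0.0], [-0.0, 0.0, -1.0]]
wrist_force: [0.6, 1.0, 2.0]
opening: 0.0399
```

```bash
python3 -m jog '0 0 0 0 0 -1 255; 0 0 0 0 0 -2 255; 0 0 0 0 0 -2 255';python3 -m jog '0 0 0 0 0 -1 255; 0 0 0 0 0 -2 255; 0 0 0 0 0 -2 255'
```

```text
time: 30.5
ee_pos: [0.5566, -0.1779, 0.0541]
ee_rot: [[0.01, 1.0, 0.001], [1.0, -0.01, -0.0], [-0.0, 0.001, -1.0]]
wrist_force: [0.1, -0.8, 4.2]
opening: 0.0397
time: 30.88
ee_pos: [0.5567, -0.1779, 0.0522]
ee_rot: [[0.01, 1.0, 0.001], [1.0, -0.01, -0.0], [-0.0, 0.001, -1.0]]
wrist_force: [0.6, 0.3, 5.1]
opening: 0.0399
```

```bash
python3 -m jog '0 0 0 0 0 -1 255; 0 0 0 0 0 -2 255; 0 0 0 0 0 -3 255; 0 0 0 0 0 -4 255; 0 0 0 0 0 -4 255';python3 -m jog '0 0 0 0 0 -1 255; 0 0 0 0 0 -2 255; 0 0 0 0 0 -3 255; 0 0 0 0 0 -4 255; 0 0 0 0 0 -4 255';python3 -m jog '0 0 0 0 0 -1 255; 0 0 0 0 0 -2 255; 0 0 0 0 0 -3 255; 0 0 0 0 0 -4 255; 0 0 0 0 0 -4 255'
```

```text
time: 31.5
ee_pos: [0.5567, -0.1778, 0.048]
ee_rot: [[0.01, 1.0, 0.001], [1.0, -0.01, -0.0], [-0.0, 0.001, -1.0]]
wrist_force: [0.8, -0.1, 3.2]
opening: 0.04
time: 32.12
ee_pos: [0.5567, -0.1778, 0.044]
ee_rot: [[0.01, 1.0, 0.001], [1.0, -0.01, -0.0], [-0.0, 0.001, -1.0]]
wrist_force: [2.1, 0.1, 5.3]
opening: 0.0398
time: 32.75
ee_pos: [0.5567, -0.1778, 0.0401]
ee_rot: [[0.01, 1.0, 0.001], [1.0, -0.01, -0.0], [-0.0, 0.001, -1.0]]
wrist_force: [2.3, 0.6, 5.9]
opening: 0.0397
```

```bash
python3 -m jog '0 0 0 0 0 -1 255; 0 0 0 0 0 -2 255; 0 0 0 0 0 -3 255; 0 0 0 0 0 -4 255; 0 0 0 0 0 -4 255';python3 -m jog '0 0 0 0 0 -1 255; 0 0 0 0 0 -2 255; 0 0 0 0 0 -3 255;  0 0 0 0 0 -3 255'; python3 -m jog '0 0 0 0 0 -1 255; 0 0 0 0 0 -1.5 255;  0 0 0 0 0 -1.5 255';python3 - <<'E'
from ov import *
s=sensors.read_state();e=s['ee_pos'];b=e[2]+.025
go("side",300,240,390,330,7,"pics/n4.png",[(box(e[:2],-.01,.07,.04,b),(0,255,0))])
E
```

```text
time: 33.38
ee_pos: [0.5567, -0.1778, 0.0361]
ee_rot: [[0.01, 1.0, 0.001], [1.0, -0.01, -0.0], [-0.0, 0.001, -1.0]]
wrist_force: [2.2, -0.4, 6.0]
opening: 0.0398
time: 33.88
ee_pos: [0.5567, -0.1778, 0.0331]
ee_rot: [[0.01, 1.0, 0.001], [1.0, -0.01, -0.0], [-0.0, 0.001, -1.0]]
wrist_force: [0.5, 0.1, 6.5]
opening: 0.0398
time: 34.25
ee_pos: [0.5567, -0.1779, 0.0317]
ee_rot: [[0.01, 1.0, 0.001], [1.0, -0.01, -0.0], [-0.0, 0.001, -1.0]]
wrist_force: [2.0, 0.3, 7.7]
opening: 0.0395
```

View pics/n4.png

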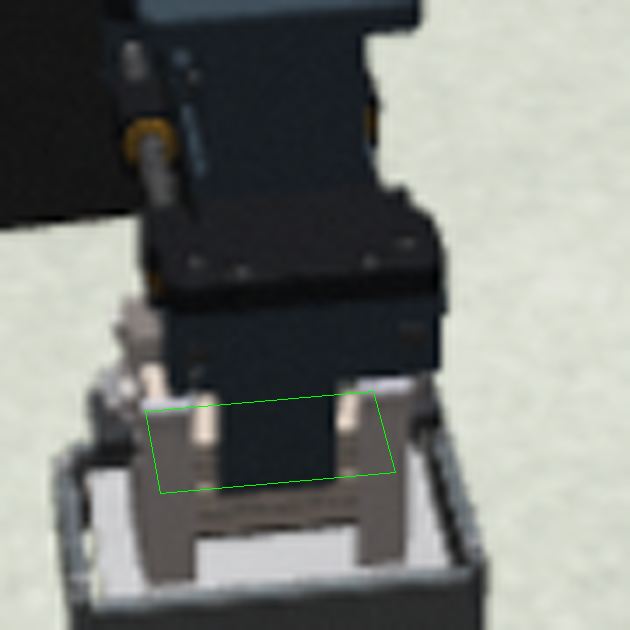

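```bash
python3 -m jog '0 0 0 0 0 -0.7 255; 0 0 0 0 0 -0.7 255';python3 -m jog '0 0 0 0 0 -0.6 255; 0 0 0 0 0 -0.6 255'
```

```text
time: 34.55
ee_pos: [0.5566, -0.1778, 0.0307]
ee_rot: [[0.01, 1.0, 0.001], [1.0, -0.01, -0.0], [-0.0, 0.001, -1.0]]
wrist_force: [3.8, -0.7, 1.3]
opening: 0.0399
time: 34.8
ee_pos: [0.5567, -0.1778, 0.0303]
ee_rot: [[0.01, 1.0, 0.0], [1.0, -0.01, -0.0], [-0.0, 0.001, -1.0]]
wrist_force: [1.2, 0.3, 7.2]
opening: 0.0396
```

```bash
python3 -m jog '0 0 0 0 0 -0.5 255; 0 0 0 0 0 -0.5 255'
```

```text
time: 35.05
ee_pos: [0.5567, -0.1778, 0.0298]
ee_rot: [[0.01, 1.0, 0.001], [1.0, -0.01, -0.0], [-0.0, 0.001, -1.0]]
wrist_force: [1.6, -1.2, 8.3]
opening: 0.0399
```

```bash
python3 -m jog '0 0 0 0 0 -0.5 255; 0 0 0 0 0 -0.5 255'; python3 -m jog '0 0 0 0 0 0 0; 0 0 0 0 0 0 0; 0 0 0 0 0 0 0; 0 0 0 0 0 0 0;0 0 0 0 0 0 0;0 0 0 0 0 40 0;0 0 0 0 0 90 0;0 0 0 0 0 140 0'; python3 -m jog '0 0 0 0 50 0 0; 0 0 0 0 100 0 0;0 0 0 0 150 0 0;0 0 0 0 200 0 0;0 0 0 0 250 0 0;0 0 0 0 280 0 0;0 0 0 0 280 0 0'; python3 - <<'E'
from ov import *
go("side",300,260,390,340,8,"pics/f1.png",[])
go("top",350,205,420,285,8,"pics/f2.png",[])
q=viewer.camera("side"); cv2.imwrite("pics/f3.png",q["image"][:,:,::-1])
E
```

```text
time: 35.3
ee_pos: [0.5566, -0.1778, 0.0293]
ee_rot: [[0.01, 1.0, 0.0], [1.0, -0.01, -0.0], [-0.0, 0.0, -1.0]]
wrist_force: [1.2, 0.2, 7.8]
opening: 0.0398
time: 36.3
ee_pos: [0.5561, -0.1776, 0.1706]
ee_rot: [[0.01, 1.0, -0.0], [1.0, -0.01, 0.0], [0.0, -0.0, -1.0]]
wrist_force: [0.8, -0.1, -0.3]
opening: 0.0914
time: 37.17
ee_pos: [0.5561, 0.1041, 0.1691]
ee_rot: [[0.008, 1.0, -0.0], [1.0, -0.008, 0.0], [0.0, -0.0, -1.0]]
wrist_force: [0.1, -0.2, -1.4]
opening: 0.091
```

View pics/f1.png

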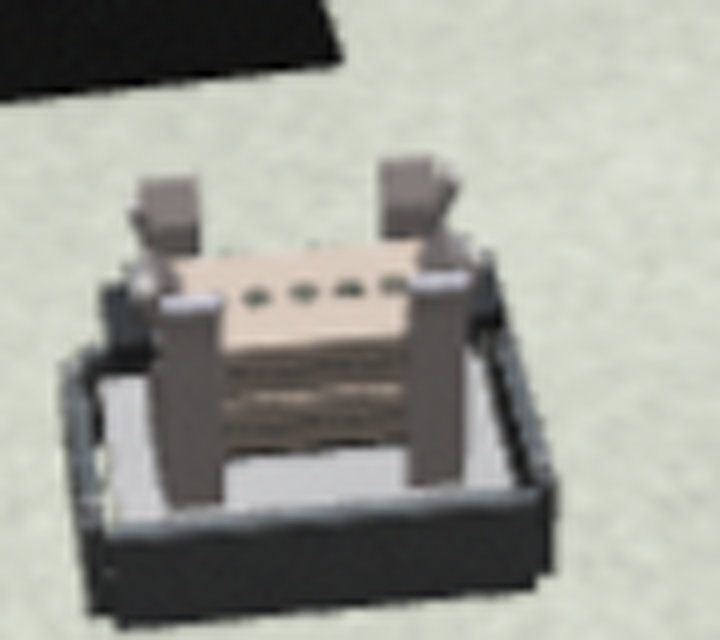

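View pics/f2.png

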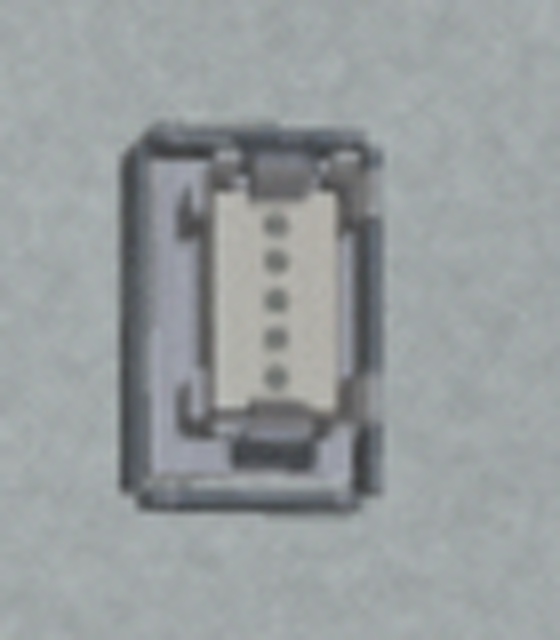

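View pics/f3.png

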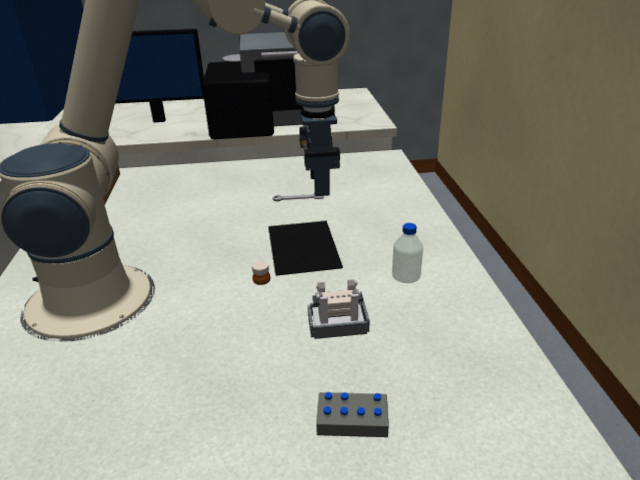

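Both cassettes are stacked level under the shut lips. In the top view, the ports of B run along about (384, 233–252) and the lips cover both ends. The bystanders are where they started. I'm handing in.

```bash
python3 -c "
from plant import job; print(job.hand_in())"
```

```text
the job is handed in; nothing more can be done
None
```

Both cassettes are loaded in the magazine and the job was handed in at about 37 s. I gripped each one across its width, pushed it down until the lips snapped shut, and let go before moving on.

**Last checks:** The top and side pictures show the cassettes stacked level with ports up, and the lips shut over both ends. The bystanders look unmoved and the arm is clear. After each snap the force on the tool settled at about 6 N for the first cassette and 8 N for the second. That matches the platform spring, and no push reading went above 9 N. The platform and lip positions could only be judged from the pictures and this force pattern.

**What disagreed:**
- **Finger height:** The real fingertips sat about 27 mm higher than the reported TCP height. The first two grasp attempts therefore closed on nothing, just above cassette A, without moving it. I found the offset in the side camera and confirmed it with a light (9 N) touch on the mat.
- **First snap:** Just as the lips shut over the first cassette, the tool briefly read about −6 N (pulled down). I pushed a further 1.3 mm, after which the reading was normal.
- **Magazine position:** The magazine was about 0.8 mm further in +x than the camera estimate. I corrected this from the side force at first contact.

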